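# Close the gel tank and start the run

### The arm

A 6-joint arm with a two-finger parallel gripper is mounted at the origin on the work surface. World frame = base frame: x ahead of the robot, y to its left, z up, the work surface at z = 0. Lengths are in mm, angles in degrees, forces in N, time in s.
With the tool pointing down it reaches from about 250 to 775 mm from the base axis. Payload 4 kg.
Tool frame: the origin (TCP) lies between the finger pads; the fingertips stand 14 mm ahead of it and the grasp point (between the pads) lies 5 mm behind it (bot.tip_extent is the distance from the TCP to the fingertips, in mm); z points along the fingers, x is the direction in which the jaws open and shut, and the axes are right-handed (so a half turn about z gives the same grasp; the last joint's range is limited). The gripper opens to 94 mm and grips with 3 to 60 N. Pads are 16 mm wide; open, the fingers measure 119 mm over their backs; the gripper's body (75 mm by 177 mm) begins 78 mm behind the grasp point.
Start: joints at [-72.829, 4.996, 78.535, -0, 96.463, -5.907], TCP at [215.597, -506.001, 219.506] pointing down, gripper open.
Joint ranges: [-177.83, 177.83], [-43.37, 116.18], [15.69, 146.23], [-61.86, 241.86], [9.47, 152.12], [-147.06, 147.06]. Speed limits (degrees/s): [159.86, 159.86, 180, 180, 180, 180].

### API

Orientations are given as a 3x3 rotation matrix whose columns are the frame's x, y, z axes.
In Python, from cell import bot, viewer gives the robot as it stands.
- The arm moves only by the tool jog_arm, never from a script. Its argument "targets" is a list of rows, each an object with "dp": the shift along the tool's x, y, z in cm, a list of three; "roll": the turn about the tool's z in degrees; "fingers": the gripper's target within -1 to 1 (fully open at 1, half-way at 0, shut at -1). A call has 1 to 12 rows; each row shifts and turns the commanded pose from where the row before left it, along the tool's axes as they then stand; what a row does not reach is not made up. A row lasts 1/12 s, in which the tool goes at most 41.7 mm and 7.16 degrees, less where a joint would pass 70% of its speed; a pose out of reach is approached as far as the arm can. A call with a gripper value outside its range is refused whole. The fingers move at their own pace and stop on an object; "squeeze" is the grip in N (left out, the last holds). Time passes only in rows, so rows that do not move let the fingers close. It gives the time, the measured TCP pose, the force and the opening at its end, in the units of the state.
- bot.read_state(): the state, without advancing time (a new reading comes with each control period).
- viewer.snapshot(name): name is "scene" or "top" or "wrist"; returns a dict with "color" (480x640x3 uint8, blue, green, red), "range_z" (480x640 float32, mm along the optical axis (not along the pixel's ray), 0 where there is no reading), "K" (3x3 intrinsics, pixels), "extrinsics" (4x4, takes a point from world to camera coordinates); the wrist camera has in their place "tool_from_camera" (4x4, takes a point from camera to tool coordinates, whose origin is the TCP and whose axes are the tool frame's). Camera axes: x right, y down, z forward; pixel columns grow to the right and rows downward; lengths in mm; the calibration is good to about 2 mm. A picture is of the moment at which its call begins: read the wrist's pose just before it.
- bot.hand_in(): hands the job in, once; it reports no verdict.
The state is a dict: "time_s": time; "joint_positions": joint angles; "dq": joint speeds; "effort": joint torques, N m; "position": TCP position; "eef_rot": TCP orientation; "ft_force": force on the tool from outside, world axes, zero at the start; "wrist_torque": the same for the moment, N m; "grip_width": finger opening in mm.
Only numpy, scipy, OpenCV 4.12 (cv2) and the standard library are available. Lean on these libraries where they do the work, as an engineer would, in place of code of your own. Each camera call takes 0.05 s, during which the arm holds its last target. There are 200 camera calls.

### The job

Get the gel run going: fit the lid squarely over the gel tank and press it past its spring clips until it sits fully down all round, then use the stylus to press the small recessed start button of the power supply fully in. Put the stylus back upright in its stand, leave the lid closed, and do not knock over the glass flask or the bottle.

Things in the scene. Friction and masses are not known exactly. Their poses are not given: they have to be found in the camera images.
- base: Black levelling base fixed to the bench, 200 (x) x 120 (y) mm, top 12 mm above the bench; origin at the centre of its underside. The white gel tank is clamped on it, parallel to it and centred in y, but anywhere up to 12 mm either way from its middle along its x: this offset is NOT in any reading and must be felt or seen.
- slots (a point): Middle of the base's top. The tank standing on it: outside 140 (base x) x 90 (base y) mm, straight walls, flat rim 62 mm above the bench, 25 mm wide at the x ends, 12 mm at the y sides. A steel spring clip bulges 4 mm from the middle of each y side, from 3 to 14 mm below the rim: the lid stops on them about 10 mm too high until it is pressed down with some 10 N, and then stays.
- lid: Loose clear lid lying handle up on the bench. Outside 150 (x) x 100 (y) mm; plate from z = 14 to 18 mm; skirt all round, 3 mm thick, from 0 to 14 mm, inside 144 x 94 mm: it slips over the outside of the tank, 2 mm spare each side, either way round. Origin: centre of the skirt's lower edge. Fully down, the plate rests on the rim and the origin is 48 mm above the bench. About 180 g.
- handle (a point): Top centre of the lid's handle: a black block 14 mm (lid x) x 60 mm (lid y) in the middle of the plate, standing 28 mm above it (lid z = 18 to 46 mm).
- stylus: Loose grey stylus, 50 g, 110 mm long, standing upright in its stand. Origin at the lower end of its tip (z up along it): steel tip 6 mm in diameter from 0 to 45 mm, collar 30 mm in diameter from 45 to 50 mm, round grip 14 mm in diameter from 50 to 110 mm. In the stand the collar rests on the stand's top and the tip hangs in the hole.
- stylus_tip (a point): The stylus's lower end (same point as its origin).
- stand: Aluminium block fixed to the bench, 50 x 50 x 50 mm, with an upright hole 18 mm in diameter through its middle; origin at the centre of its underside. The stylus in it has its origin 5 mm above the bench.
- supply: White power supply fixed to the bench, 130 (x) x 180 (y) x 70 mm, origin at the centre of its underside; display and keys on the flat top. Its start button lies in a round recess inside a black square frame on the top, at x = -30, y = +45 mm.
- recess (a point): Centre of the mouth of the recess, level with the supply's top (70 mm above the bench). The recess is 12 mm in diameter, too narrow for a finger; the button's face is 8 mm below the mouth.
- start_top (a point): Centre of the start button's face (9 mm in diameter), 62 mm above the bench when not pressed; moves with the button.
- start (a joint): Start button: 0 out, 0.004 m fully in; springs back; about 5 N presses it fully in.
- flask: Glass conical flask, foot 76 mm in diameter, 125 mm high, upright; origin at the centre of its underside.
- bottle: Glass bottle with blue cap, 66 mm in diameter, 135 mm high, upright; origin at the centre of its underside.
There are look-alikes about, which are no part of the job. Of the things that look like the stylus, the smaller one is meant. Leave any brown look-alike of the base alone.

How it is judged (in metres and radians):
On the way, in this order (a step that is already met when the one before it is completed fails the run):
1. the lid is fully down on the tank (z of lid in the frame of base between 0.045 and 0.0505 m and angle between lid's own z axis and vertical below 0.03 rad and angle between the x axis of lid and the x axis of base, either way round below 0.08 rad and x of lid in the frame of base between -0.017 and 0.017 m and y of lid in the frame of base between -0.006 and 0.006 m), for 0.2 s.
2. the start button is pressed in by the stylus's tip (value of joint start above 0.0032 m and distance between stylus_tip and start_top below 0.006 m), for 0.1 s.
At the end, for the whole second after the job is handed in: Lid down all round on the tank (origin 45-50.5 mm above bench, tilt < 0.03, yaw within 0.08 rad of base, within 17 mm along and 6 mm across its middle); stylus in its stand (within 9 mm of its axis, origin 2-8 mm up, tilt < 0.1 rad); both at rest; button sprung out (all of step 1 and horizontal distance between stylus and stand below 0.009 m and height (world z) of stylus between 0.002 and 0.008 m and angle between stylus's own z axis and vertical below 0.1 rad and linear speed of each of stylus, lid below 0.02 m/s and value of joint start below 0.002 m); the robot touches nothing.
It fails at once if the flask or the bottle is knocked over (angle between any of flask, bottle's own z axis and vertical above 0.5 rad).
It also fails if it takes over 59 s, if anything falls off the work surface, if the arm or the gripper's body presses on something with over 40 N, if the wrist force passes 120 N, or if a joint passes its speed limit or range.

## Working session

There is one attempt and no reset: what is moved stays moved. The work goes in short steps, Python scripts to look and compute and a tool call to move; the robot and the scene stay as the last step left them, time stands still between calls to the robot, and variables do not carry over. Pictures are saved under pics/ and viewed, about 8 in all and at most 12, crops included, and the job is handed in when it is done.

Besides the shell and the picture viewer there is one more tool, called after "Emit:" as name(argument=value, ...), one argument or row to a line, values as JSON. jog_arm: Moves the arm, as the interface text tells. Its arguments: {"type":"object","properties":{"targets":{"type":"array"},"squeeze":{"type":"number"}},"required":["targets"]}

```bash
mkdir -p pics; ls; cat > h.py <<'E'
import numpy as np, cv2
from cell import bot, viewer
def snap(n):
    s=bot.read_state(); d=viewer.snapshot(n)
    if n=='wrist':
        T=np.eye(4); T[:3,:3]=s['eef_rot']; T[:3,3]=s['position']
        W=T@np.array(d['tool_from_camera'])
    else: W=np.linalg.inv(d['extrinsics'])
    z=d['range_z']; K=np.array(d['K']); v,u=np.mgrid[:480,:640]
    P=np.stack([(u-K[0,2])/K[0,0]*z,(v-K[1,2])/K[1,1]*z,z,np.ones_like(z)],-1)@W.T
    P=P[...,:3]; P[z==0]=np.nan
    return d['color'],P,W,K
E
python3 - <<'E'
from h import *
for n in ('top','scene'):
    c,P,W,K=snap(n); cv2.imwrite(f'pics/{n}1.png',c); np.savez(f'{n}1.npz',c=c,P=P,W=W,K=K); print(W[:3,3],K[0,0])
s=bot.read_state(); print(s)
E
```

```text
pics
[ 420.64389145   -3.32385816 1004.63601177] 444.6769110197855
[ 890.40254805 -700.89675169  767.0387849 ] 506.1143233217423
{'time_s': 0.1, 'joint_positions': array([-7.28281956e+01,  5.03579484e+00,  7.86128384e+01, -1.67376256e-03,
        9.64626738e+01, -5.90919548e+00]), 'dq': array([-0.00274871,  0.05197092, -0.18142931,  0.00198461,  0.08862247,
        0.05904978]), 'effort': array([ 2.17317625e-03, -3.41251302e+01, -3.03300941e+01,  7.20569585e-02,
        3.03614361e-02, -9.17150123e-05]), 'position': array([ 215.45375153, -505.55636173,  218.44115892]), 'eef_rot': array([[ 3.92028487e-01, -9.19952881e-01, -6.01284146e-04],
       [-9.19951042e-01, -3.92028911e-01,  1.84750705e-03],
       [-1.93534021e-03, -1.71123419e-04, -9.99998113e-01]]), 'ft_force': array([-1.01764415,  0.17918496,  0.81524147]), 'wrist_torque': array([ 0.01778909, -0.03808258, -0.00711164]), 'grip_width': 93.98118653015423}
```

View pics/top1.png

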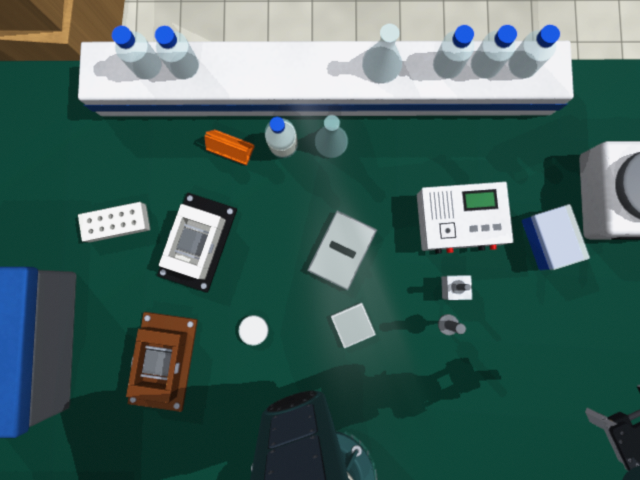

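View pics/scene1.png

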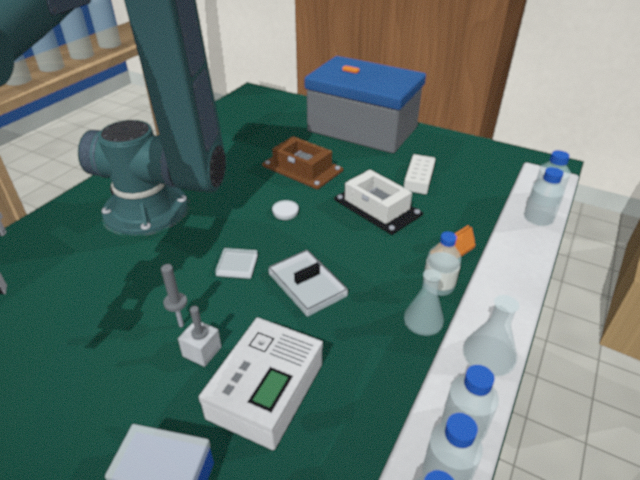

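Top view: the black base with the white tank is at about (197,242) and the brown look-alike is at (162,362). The lid is at (343,249), its black handle at (343,248), and the supply is at (466,215) with its square frame at (448,230). There are two stylus-like objects: one in the aluminium stand at (458,288), and a bigger one standing free at (451,325). The one in the stand is smaller and fits the description.

```bash
cat > m.py <<'E'
from h import *
def rect(P,m,zlo,zhi,name):
    k=m&(P[...,2]>zlo)&(P[...,2]<zhi)
    k8=cv2.morphologyEx(k.astype(np.uint8),cv2.MORPH_OPEN,np.ones((2,2)))
    n,l,st,_=cv2.connectedComponentsWithStats(k8)
    if n<2: print(name,'none');return
    q=P[l==1+np.argmax(st[1:,4])]
    r=cv2.minAreaRect(q[:,:2].astype(np.float32))
    print(name,len(q),'c',np.round(r[0],1),'size',np.round(r[1],1),'ang',round(r[2],1),'z',np.round(np.median(q[:,2]),1),'mean',q.mean(0).round(1))
def win(u0,v0,u1,v1):
    m=np.zeros((480,640),bool); m[v0:v1,u0:u1]=1; return m
E
python3 - <<'E'
from m import *
d=np.load('top1.npz'); P=d['P']
rect(P,win(150,180,245,300),6,20,'base')
rect(P,win(150,180,245,300),54,70,'rim')
rect(P,win(300,205,385,295),11,30,'lid')
rect(P,win(300,205,385,295),36,60,'handle')
rect(P,win(405,170,520,255),62,78,'supply')
rect(P,win(435,270,480,305),42,54.,'stand')
rect(P,win(435,270,480,305),90,130,'stylustop')
rect(P,win(430,305,480,345),60,180,'decoy')
rect(P,win(262,110,302,160),20,150,'bottle')
rect(P,win(312,112,352,160),20,150,'flask')
g=cv2.cvtColor(d['c'],cv2.COLOR_BGR2GRAY)
k=win(437,220,458,241)&(g<110)
q=P[k]; print('frame',k.sum(),cv2.minAreaRect(q[:,:2].astype(np.float32)),np.median(q[:,2]))
cv2.imwrite('pics/crop1.png',cv2.resize(d['c'][165:355,400:530],None,fx=4,fy=3*4/3,interpolation=2)[:600])
E
```

```text
base 1777 c [400.4 266.2] size [2.9 0. ] ang -107.8 z nan mean [nan nan nan]
rim 1581 c [511.1 299. ] size [ 88.8 153.8] ang 65.9 z nan mean [nan nan nan]
lid 2824 c [493.9 -37.2] size [ 99.4 152.8] ang 62.5 z nan mean [nan nan nan]
handle 182 c [493.5 -36.9] size [59.3 14.7] ang 66.5 z nan mean [nan nan nan]
supply 5156 c [ 568.8 -317.1] size [139.7 211.1] ang 6.8 z nan mean [nan nan nan]
stand 407 c [ 409.4 -293.1] size [51.4 69.6] ang 0.6 z nan mean [nan nan nan]
stylustop 63 c [ 410.  -299.3] size [52.5 12. ] ang 83.2 z 112.4 mean [ 411.4 -285.2   95.6]
decoy 404 c [ 326.7 -271.6] size [80.1 40.5] ang 65.5 z 72.3 mean [ 334.7 -252.    92.2]
bottle 982 c [741.2  90.9] size [55.2 79.6] ang 38.5 z nan mean [nan nan nan]
flask 827 c [751.7 -20.1] size [48.1 88.1] ang 49.5 z nan mean [nan nan nan]
frame 10 ((535.1639404296875, -258.58856201171875), (6.184979438781738, 4.846527099609375), 80.40951538085938) 60.5194769970463
```

View pics/crop1.png

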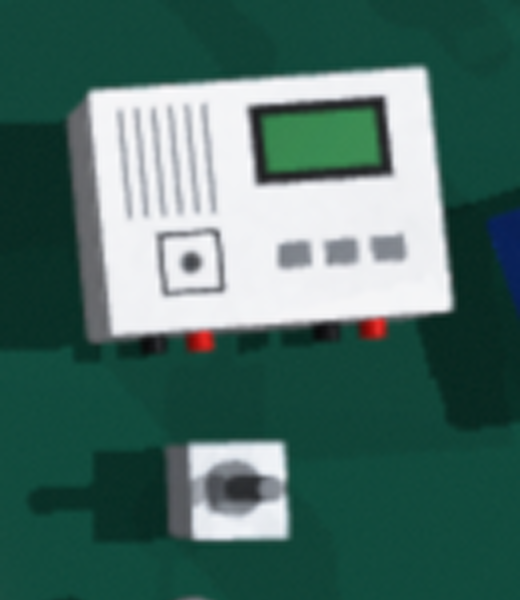

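Emit:
jog_arm(
  targets=[
    {"dp": [-2.3,-3.14,0],"roll": 0,"fingers": 1},
    {"dp": [-2.3,-3.14,0],"roll": 0,"fingers": 1},
    {"dp": [-2.3,-3.14,0],"roll": 0,"fingers": 1},
    {"dp": [-2.3,-3.14,0],"roll": 0,"fingers": 1},
    {"dp": [-2.3,-3.14,0],"roll": 0,"fingers": 1},
    {"dp": [-2.3,-3.14,0],"roll": 0,"fingers": 1},
    {"dp": [-2.3,-3.14,0],"roll": 0,"fingers": 1},
    {"dp": [-2.3,-3.14,0],"roll": 0,"fingers": 1},
    {"dp": [-2.3,-3.14,0],"roll": 0,"fingers": 1},
    {"dp": [-2.3,-3.14,0],"roll": 0,"fingers": 1},
    {"dp": [-2.3,-3.14,0],"roll": 0,"fingers": 1},
    {"dp": [-2.3,-3.14,0],"roll": 0,"fingers": 1},
  ],
)

```text
time_s: 1.1
position: [454.4, -102.4, 219.1]
eef_rot: [[0.392, -0.92, -0.0], [-0.92, -0.392, -0.0], [-0.0, 0.0, -1.0]]
ft_force: [0.6, 0.0, 0.1]
grip_width: 93.9
```

Emit:
jog_arm(
  targets=[
    {"dp": [-2.3,-3.14,0],"roll": 0,"fingers": 1},
    {"dp": [-2.3,-3.14,0],"roll": 0,"fingers": 1},
    {"dp": [0,0,0],"roll": -7,"fingers": 1},
    {"dp": [0,0,0],"roll": -7,"fingers": 1},
    {"dp": [0,0,0],"roll": -7,"fingers": 1},
    {"dp": [0,0,0],"roll": -7,"fingers": 1},
    {"dp": [0,0,0],"roll": -7,"fingers": 1},
    {"dp": [0,0,0],"roll": -6,"fingers": 1},
    {"dp": [0,0,0],"roll": 0,"fingers": 1},
    {"dp": [0,0,0],"roll": 0,"fingers": 1},
  ],
)

```text
time_s: 1.93
position: [493.6, -37.4, 219.0]
eef_rot: [[0.898, -0.44, -0.001], [-0.44, -0.898, 0.0], [-0.001, 0.0, -1.0]]
ft_force: [-0.4, 0.4, 0.1]
grip_width: 93.8
```

```bash
cat >> h.py <<'E'
def pose():
    s=bot.read_state(); R=np.array(s['eef_rot']); p=np.array(s['position'])
    print('t',round(s['time_s'],2),'p',p.round(1),'yaw',np.degrees(np.arctan2(R[1,0],R[0,0])).round(2),'zax',R[:,2].round(4),'F',np.round(s['ft_force'],1),'T',np.round(s['wrist_torque'],2),'w',round(s['grip_width'],1),'q',np.round(s['joint_positions'],0))
    return p,R
def to(x,y,z):
    p,R=pose(); print('dp cm',(R.T@(np.array([x,y,z])-p)/10).round(2))
E
sed -i "s/q=P\[l==1+np.argmax(st\[1:,4\])\]/q=P[(l==1+np.argmax(st[1:,4]))\&k]/" m.py
python3 - <<'E'
from m import *
pose()
c,P,W,K=snap('wrist'); cv2.imwrite('pics/w1.png',c); print(W.round(2))
np.savez('w1.npz',c=c,P=P)
a=np.ones((480,640),bool)
rect(P,a,10,26,'lid'); rect(P,a,38,55,'handle')
d=np.load('top1.npz'); P=d['P']
rect(P,win(150,180,245,300),54,70,'rim')
E
```

```text
t 1.93 p [493.6 -37.4 219. ] yaw -26.07 zax [-9.e-04  1.e-04 -1.e+00] F [-0.4  0.4  0.1] T [-0.06 -0.06  0.02] w 93.8 q [-11.  -2.  86.  -0.  96.  15.]
[[ 9.0000e-01 -4.2000e-01 -1.1000e-01  5.2540e+02]
 [-4.4000e-01 -8.7000e-01 -2.3000e-01  2.8850e+01]
 [-0.0000e+00  2.6000e-01 -9.7000e-01  3.8395e+02]
 [ 0.0000e+00  0.0000e+00  0.0000e+00  1.0000e+00]]
lid 18370 c [496.4 -37.2] size [100.  149.7] ang 63.6 z 17.8 mean [497.1 -35.4  17.9]
handle 1734 c [734.8 -13.7] size [30.9 56.8] ang 2.9 z 46.7 mean [729.4 -10.3  46.7]
rim 1397 c [510.5 290. ] size [ 92.1 138.6] ang 71.4 z 61.1 mean [509.7 290.6  61. ]
```

View pics/w1.png

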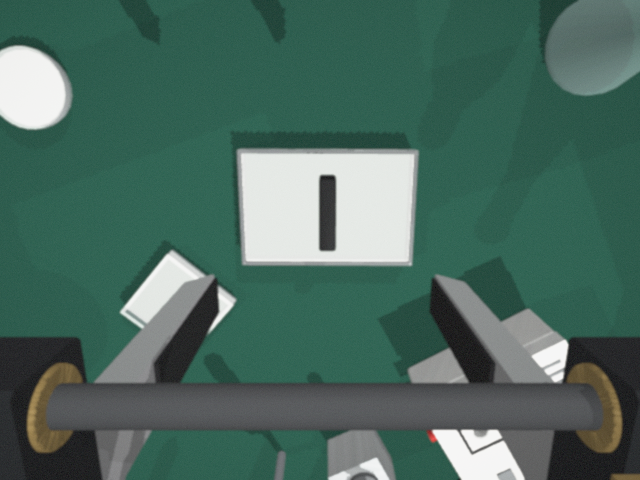

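The wrist view shows the lid square to the tool, with its corners from (237,150) to (415,265) and the handle from (320,175) to (336,250). The measured size is 150 x 100 with the plate at z 17.8, which agrees with the spec.

```bash
python3 - <<'E'
from m import *
P=np.load('w1.npz')['P']
rect(P,win(300,165,350,260),38,55,'handle')
to(496.4,-37.2,35)
E
```

```text
handle 1214 c [496.7 -36.6] size [59.3 13.1] ang 63.8 z 45.6 mean [496.9 -35.8  45.5]
t 1.98 p [493.6 -37.4 219.1] yaw -26.07 zax [-7.e-04  0.e+00 -1.e+00] F [-1.1  0.3  0.3] T [-0.03 -0.06  0.05] w 93.9 q [-11.  -2.  86.  -0.  96.  15.]
dp cm [ 0.25 -0.15 18.41]
```

Emit:
jog_arm(
  targets=[
    {"dp": [0.25,-0.15,4],"roll": 0.3,"fingers": 0.2},
    {"dp": [0,0,4],"roll": 0,"fingers": 0},
    {"dp": [0,0,4],"roll": 0,"fingers": 0},
    {"dp": [0,0,4],"roll": 0,"fingers": 0},
    {"dp": [0,0,1.5],"roll": 0,"fingers": 0},
    {"dp": [0,0,0.9],"roll": 0,"fingers": 0},
    {"dp": [0,0,0],"roll": 0,"fingers": -1},
    {"dp": [0,0,0],"roll": 0,"fingers": -1},
    {"dp": [0,0,0],"roll": 0,"fingers": -1},
    {"dp": [0,0,0],"roll": 0,"fingers": -1},
    {"dp": [0,0,0],"roll": 0,"fingers": -1},
    {"dp": [0,0,0],"roll": 0,"fingers": -1},
  ],
  squeeze=40,
)

```text
time_s: 2.98
position: [497.2, -37.3, 36.2]
eef_rot: [[0.897, -0.442, 0.001], [-0.442, -0.897, -0.0], [0.001, -0.0, -1.0]]
ft_force: [-0.7, 0.5, 0.2]
grip_width: 17.6
```

Emit:
jog_arm(
  targets=[
    {"dp": [0,0,0],"roll": 0,"fingers": -1},
    {"dp": [0,0,0],"roll": 0,"fingers": -1},
    {"dp": [0,0,0],"roll": 0,"fingers": -1},
    {"dp": [0,0,-1],"roll": 0,"fingers": -1},
    {"dp": [0,0,-2.5],"roll": 0,"fingers": -1},
    {"dp": [0,0,-3],"roll": 0,"fingers": -1},
    {"dp": [0,0,-3],"roll": 0,"fingers": -1},
    {"dp": [0,0,-3],"roll": 0,"fingers": -1},
    {"dp": [0,0,-2],"roll": 0,"fingers": -1},
    {"dp": [0,0,0],"roll": 0,"fingers": -1},
  ],
)

```text
time_s: 3.82
position: [499.4, -37.7, 186.2]
eef_rot: [[0.897, -0.442, 0.01], [-0.442, -0.897, -0.002], [0.01, -0.003, -1.0]]
ft_force: [0.5, -0.5, -1.2]
grip_width: 13.8
```

```bash
python3 - <<'E'
from h import *
to(510,290,180)
E
```

```text
t 3.82 p [499.4 -37.7 186.2] yaw -26.22 zax [ 0.0103 -0.0021 -0.9999] F [ 0.5 -0.5 -1.2] T [-0.08 -0.09 -0.03] w 13.8 q [-11.  -1.  89.  -0.  92.  15.]
dp cm [-13.53 -29.87   0.56]
```

Emit:
jog_arm(
  targets=[
    {"dp": [-2,-2.6,0],"roll": 0,"fingers": -1},
    {"dp": [-2,-2.6,0],"roll": 0,"fingers": -1},
    {"dp": [-2,-2.6,0],"roll": 0,"fingers": -1},
    {"dp": [-2,-2.6,0],"roll": 0,"fingers": -1},
    {"dp": [-2,-2.6,0],"roll": 0,"fingers": -1},
    {"dp": [-2,-2.6,0],"roll": 0,"fingers": -1},
    {"dp": [-1.5,-2.6,0],"roll": 0,"fingers": -1},
    {"dp": [0,0,0],"roll": 0,"fingers": -1},
    {"dp": [0,0,0],"roll": 0,"fingers": -1},
  ],
)

```text
time_s: 4.57
position: [454.7, 186.6, 178.3]
eef_rot: [[0.899, -0.439, -0.003], [-0.439, -0.899, -0.002], [-0.002, 0.003, -1.0]]
ft_force: [0.9, -0.3, -2.1]
grip_width: 13.4
```

```bash
python3 - <<'E'
from m import *
pose()
c,P,W,K=snap('wrist'); cv2.imwrite('pics/w2.png',c)
np.savez('w2.npz',c=c,P=P)
a=np.ones((480,640),bool)
rect(P,a,55,68,'rim'); rect(P,a,7,17,'base')
R=np.array(bot.read_state()['eef_rot']);p=np.array(bot.read_state()['position'])
rect((P-p)@R,a,5,28,'lid in tool')
E
```

```text
t 4.57 p [454.7 186.6 178.3] yaw -26.04 zax [-0.0033 -0.0016 -1.    ] F [ 0.9 -0.3 -2.1] T [-0.03 -0.04  0.01] w 13.4 q [16. -2. 90. -0. 92. 42.]
rim 12919 c [509.8 281.7] size [ 78.8 143. ] ang 68.7 z 61.6 mean [503.9 277.   61.6]
base 10484 c [514.5 284.1] size [109.9 199.8] ang 71.5 z 11.7 mean [505.1 265.2  11.8]
lid in tool 46048 c [ -1.2 -12. ] size [ 78.  150.6] ang 89.8 z 18.5 mean [ -1.2 -19.5  18.3]
```

View pics/w2.png

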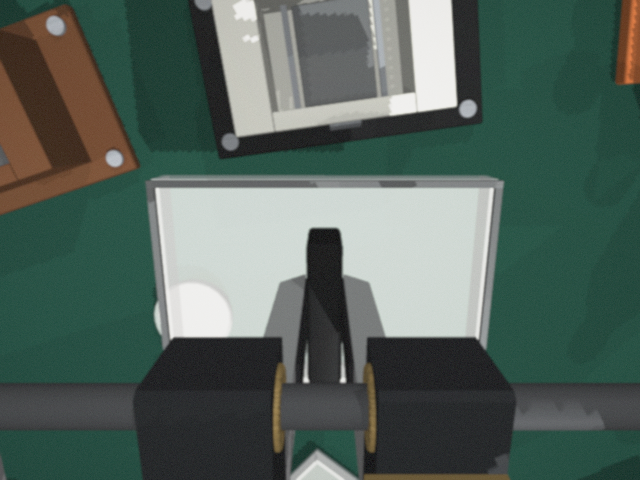

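The tank is cut off at the top of this image, but the base's near edge and the lid's far edge (row 180) are clear. The base yaw is about -18.5°, so I will roll to match and back off to see the whole tank.

Emit:
jog_arm(
  targets=[
    {"dp": [1,2.5,0],"roll": -3.8,"fingers": -1},
    {"dp": [1,2.5,0],"roll": -3.8,"fingers": -1},
    {"dp": [0,0,0],"roll": 0,"fingers": -1},
    {"dp": [0,0,0],"roll": 0,"fingers": -1},
    {"dp": [0,0,0],"roll": 0,"fingers": -1},
  ],
)

```text
time_s: 5.03
position: [453.6, 131.1, 180.0]
eef_rot: [[0.947, -0.322, -0.001], [-0.322, -0.947, 0.0], [-0.001, 0.0, -1.0]]
ft_force: [0.5, -0.4, -2.4]
grip_width: 13.7
```

```bash
python3 - <<'E'
from m import *
p,R=pose()
c,P,W,K=snap('wrist'); cv2.imwrite('pics/w3.png',c)
np.savez('w3.npz',c=c,P=P)
a=np.ones((480,640),bool)
rect(P,a,57,66,'rim'); rect(P,a,7,17,'base')
Q=(P-p)@R
rect(Q,a,178-17,178-7,'base in tool'); rect(Q,a,178-66,178-57,'rim in tool')
rect(Q,a,5,28,'lid in tool')
rect(Q,a&(Q[...,1]<-25),-15,-5,'handle in tool')
E
```

```text
t 5.03 p [453.6 131.1 180. ] yaw -18.78 zax [-7.e-04  1.e-04 -1.e+00] F [ 0.5 -0.4 -2.4] T [-0.04 -0.06  0.06] w 13.7 q [ 9. -4. 92.  0. 92. 28.]
rim 6390 c [501.3 255.4] size [ 22.4 139.6] ang 71.1 z 61.6 mean [500.3 254.4  61.5]
base 8870 c [504.3 253.9] size [ 47.3 199.7] ang 71.2 z 11.7 mean [503.7 244.4  11.7]
base in tool 8879 c [   8.5 -132.7] size [ 47.3 199.7] ang 90.0 z 168.2 mean [  11.2 -123.6  168.1]
rim in tool 6141 c [   5.2 -133.4] size [ 21.4 139.6] ang 90.0 z 118.3 mean [   4.5 -132.1  118.4]
lid in tool 46048 c [ -0.3 -11.4] size [150.8  77.9] ang 0.0 z 18.2 mean [ -0.4 -18.9  18. ]
handle in tool 529 c [ -0.5 -27.7] size [13.3  5.4] ang 0.2 z -9.4 mean [ -0.4 -27.8  -9.2]
```

View pics/w3.png

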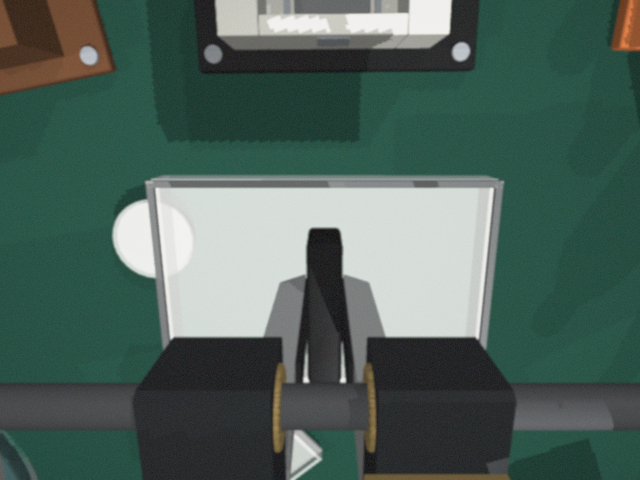

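The tank now lines up with the tool to within 0.2°. The near rim edge is at tool y = -123 and the tank is 5.6 mm to the right of the lid. I will go closer and lower to refine this.

Emit:
jog_arm(
  targets=[
    {"dp": [0.5,-3,2],"roll": 0,"fingers": -1},
    {"dp": [0,-3,2],"roll": 0,"fingers": -1},
    {"dp": [0,0,1],"roll": 0,"fingers": -1},
    {"dp": [0,0,0],"roll": 0,"fingers": -1},
    {"dp": [0,0,0],"roll": 0,"fingers": -1},
    {"dp": [0,0,0],"roll": 0,"fingers": -1},
  ],
)

```text
time_s: 5.58
position: [477.8, 187.0, 131.3]
eef_rot: [[0.948, -0.319, 0.001], [-0.319, -0.948, -0.0], [0.001, -0.0, -1.0]]
ft_force: [-0.0, -0.4, -2.8]
grip_width: 13.5
```

```bash
python3 - <<'E'
from m import *
p,R=pose()
c,P,W,K=snap('wrist'); cv2.imwrite('pics/w4.png',c)
np.savez('w4.npz',c=c,P=P)
a=np.ones((480,640),bool)
Q=(P-p)@R; z=p[2]
rect(Q,a,z-17,z-7,'base in tool'); rect(Q,a,z-66,z-59.5,'rim in tool')
rect(Q,a,5,28,'lid in tool'); rect(Q,a,14,22,'plate in tool')
E
```

```text
t 5.58 p [477.8 187.  131.3] yaw -18.63 zax [ 1.1e-03 -2.0e-04 -1.0e+00] F [-0.  -0.4 -2.8] T [-0.03 -0.05 -0.05] w 13.5 q [15.  2. 92. -0. 86. 34.]
base in tool 12053 c [  3.7 -96.8] size [ 95.8 199.5] ang 89.7 z 119.6 mean [ 13.7 -81.6 119.5]
rim in tool 17317 c [  0.1 -97.7] size [140.1  68.5] ang 0.0 z 69.6 mean [ -0.4 -92.8  69.6]
lid in tool 46062 c [ -0.3 -11.3] size [150.8  78.1] ang 0.1 z 18.2 mean [ -0.3 -18.9  18. ]
plate in tool 45204 c [ -0.3 -11.3] size [150.8  78.1] ang 0.1 z 18.2 mean [ -0.3 -18.6  18.1]
```

Emit:
jog_arm(
  targets=[
    {"dp": [0.04,-3.5,0],"roll": 0,"fingers": -1},
    {"dp": [0,-3.5,0],"roll": 0,"fingers": -1},
    {"dp": [0,-3.0,0],"roll": 0,"fingers": -1},
    {"dp": [0,-0.82,0],"roll": 0,"fingers": -1},
    {"dp": [0,0,1.5],"roll": 0,"fingers": -1},
    {"dp": [0,0,1],"roll": 0,"fingers": -1},
    {"dp": [0,0,0],"roll": 0,"fingers": -1},
    {"dp": [0,0,0],"roll": 0,"fingers": -1},
    {"dp": [0,0,0],"roll": 0,"fingers": -1},
  ],
)

```text
time_s: 6.38
position: [512.7, 288.9, 106.1]
eef_rot: [[0.947, -0.32, 0.001], [-0.32, -0.947, 0.0], [0.001, -0.0, -1.0]]
ft_force: [-0.5, -0.6, -2.1]
grip_width: 13.6
```

```bash
python3 - <<'E'
from h import *
R=np.array([[.948,-.319,0],[-.319,-.948,0],[0,0,-1]])
t=np.array([477.8,187,131.3])+R@[.4,-108.2,0]; print(t); to(t[0],t[1],100)
E
```

```text
[512.695 289.446 131.3  ]
t 6.38 p [512.7 288.9 106.1] yaw -18.68 zax [ 7.e-04  1.e-04 -1.e+00] F [-0.5 -0.6 -2.1] T [-0.02 -0.07  0.06] w 13.6 q [24. 13. 83. -0. 84. 43.]
dp cm [-0.02 -0.05  0.61]
```

Emit:
jog_arm(
  targets=[
    {"dp": [-0.02,-0.05,0.4],"roll": 0,"fingers": -1},
    {"dp": [0,0,0.3],"roll": 0,"fingers": -1},
    {"dp": [0,0,0.3],"roll": 0,"fingers": -1},
    {"dp": [0,0,0],"roll": 0,"fingers": -1},
    {"dp": [0,0,0],"roll": 0,"fingers": -1},
    {"dp": [0,0,0],"roll": 0,"fingers": -1},
  ],
  squeeze=55,
)

```text
time_s: 6.88
position: [512.4, 290.1, 95.4]
eef_rot: [[0.948, -0.319, -0.0], [-0.319, -0.948, -0.0], [-0.0, 0.0, -1.0]]
ft_force: [0.1, -0.7, -2.1]
grip_width: 13.6
```

```bash
python3 - <<'E'
from h import *
pose()
E
```

```text
t 6.88 p [512.4 290.1  95.4] yaw -18.62 zax [-1.e-04 -3.e-04 -1.e+00] F [ 0.1 -0.7 -2.1] T [-0.06 -0.03 -0.04] w 13.6 q [24. 13. 84. -0. 83. 43.]
```

The lid's skirt is about 3 mm below the rim with no contact force, so it has entered. Next I press it down.

Emit:
jog_arm(
  targets=[
    {"dp": [0,0,0.2],"roll": 0,"fingers": -1},
    {"dp": [0,0,0.2],"roll": 0,"fingers": -1},
    {"dp": [0,0,0.2],"roll": 0,"fingers": -1},
    {"dp": [0,0,0.2],"roll": 0,"fingers": -1},
    {"dp": [0,0,0.2],"roll": 0,"fingers": -1},
    {"dp": [0,0,0.1],"roll": 0,"fingers": -1},
    {"dp": [0,0,0],"roll": 0,"fingers": -1},
    {"dp": [0,0,0],"roll": 0,"fingers": -1},
  ],
)

```text
time_s: 7.55
position: [512.5, 290.1, 84.0]
eef_rot: [[0.948, -0.319, -0.0], [-0.319, -0.948, -0.0], [-0.0, 0.0, -1.0]]
ft_force: [0.7, 0.3, -1.7]
grip_width: 13.3
```

```bash
python3 - <<'E'
from h import *
pose()
E
```

```text
t 7.55 p [512.5 290.1  84. ] yaw -18.62 zax [-1.e-04 -2.e-04 -1.e+00] F [ 0.7  0.3 -1.7] T [-0.02 -0.27  0.04] w 13.3 q [24. 14. 84. -0. 82. 43.]
```

Emit:
jog_arm(
  targets=[
    {"dp": [0,0,0.15],"roll": 0,"fingers": -1},
    {"dp": [0,0,0.15],"roll": 0,"fingers": -1},
    {"dp": [0,0,0.1],"roll": 0,"fingers": -1},
    {"dp": [0,0,0],"roll": 0,"fingers": -1},
    {"dp": [0,0,0],"roll": 0,"fingers": -1},
  ],
)

```text
time_s: 7.97
position: [512.5, 290.2, 84.0]
eef_rot: [[0.948, -0.319, 0.001], [-0.319, -0.948, 0.0], [0.001, -0.001, -1.0]]
ft_force: [-5.2, -3.2, 12.6]
grip_width: 13.8
```

```bash
python3 - <<'E'
from m import *
p,R=pose()
c,P,W,K=snap('wrist')
Q=(P-p)@R
a=np.ones((480,640),bool); rect(Q,a,0,28,'lid in tool')
E
```

```text
t 7.97 p [512.5 290.2  84. ] yaw -18.61 zax [ 1.3e-03  3.0e-04 -1.0e+00] F [-5.2 -3.2 12.6] T [-0.52  0.95 -0.01] w 13.8 q [24. 13. 84. -0. 82. 43.]
lid in tool 46392 c [ -0.4 -11.2] size [ 78.2 150.7] ang 90.0 z 18.2 mean [ -0.4 -18.8  17.9]
```

The TCP stops dead at z = 84.0 under 14 N, which puts the lid origin at about 48 mm, so the lid is seated. I will release it and go up.

Emit:
jog_arm(
  targets=[
    {"dp": [0,0,-0.4],"roll": 0,"fingers": -1},
    {"dp": [0,0,0],"roll": 0,"fingers": 0},
    {"dp": [0,0,0],"roll": 0,"fingers": 0},
    {"dp": [0,0,0],"roll": 0,"fingers": 0},
    {"dp": [0,0,0],"roll": 0,"fingers": 0},
    {"dp": [0,0,0],"roll": 0,"fingers": 0},
    {"dp": [0,0,-2],"roll": 0,"fingers": 0},
    {"dp": [0,0,-4],"roll": 0,"fingers": 0},
    {"dp": [0,0,-4],"roll": 0,"fingers": 0},
    {"dp": [0,0,-4],"roll": 0,"fingers": 0},
    {"dp": [0,0,-1],"roll": 0,"fingers": 0},
    {"dp": [0,0,0],"roll": 0,"fingers": 0},
  ],
)

```text
time_s: 9.02
position: [514.4, 291.1, 239.7]
eef_rot: [[0.948, -0.319, 0.009], [-0.319, -0.948, 0.004], [0.007, -0.007, -1.0]]
ft_force: [0.0, -0.1, -0.3]
grip_width: 47.2
```

```bash
python3 - <<'E'
from m import *
p,R=pose()
c,P,W,K=snap('wrist'); cv2.imwrite('pics/w5.png',c)
a=np.ones((480,640),bool); rect(P,a,58,82,'lid');rect(P,a,7,17,'base')
k=(P[...,2]>60)&(P[...,2]<72); q=P[k]; A=np.c_[q[:,:2]-q[:,:2].mean(0),np.ones(len(q))]
print('tilt',np.linalg.lstsq(A,q[:,2],rcond=None)[0])
d=np.load('top1.npz')
P=d['P']
rect(P,win(435,270,480,305),42,54.,'stand')
rect(P,win(405,170,520,255),64,78,'supply')
to(410,-290,235)
E
```

```text
t 9.02 p [514.4 291.1 239.7] yaw -18.62 zax [ 0.0091  0.004  -1.    ] F [ 0.  -0.1 -0.3] T [ 0.   -0.09  0.01] w 47.2 q [24. 10. 71. -0. 99. 43.]
lid 20969 c [512.2 290.1] size [100.2 150. ] ang 71.5 z 65.8 mean [512.8 292.7  65.9]
base 6260 c [295.6 352.1] size [119.  115.6] ang 82.0 z 11.7 mean [324.9 358.9  11.8]
tilt [1.53340529e-02 4.80312870e-03 6.51649293e+01]
stand 345 c [ 411.4 -283.5] size [47.  50.8] ang 0.1 z 49.2 mean [ 410.9 -281.8   49.3]
supply 4958 c [ 564.9 -299.4] size [128.2 181.1] ang 4.0 z 69.5 mean [ 564.2 -299.4   69.5]
t 9.07 p [513.2 290.5 236. ] yaw -18.62 zax [ 0.0034  0.0014 -1.    ] F [ 1.   0.4 -0.3] T [-0.03 -0.06  0.01] w 46.7 q [24. 10. 71. -0. 99. 43.]
dp cm [ 8.760e+00  5.831e+01 -2.000e-02]
```

The lid plate is at z 65.8 (expected 66), its yaw is 71.5° against the base's 71.4°, and its size is right, so it is seated. Now to the stand.

Emit:
jog_arm(
  targets=[
    {"dp": [0.58,3.9,0],"roll": 0,"fingers": 0},
    {"dp": [0.58,3.9,0],"roll": 0,"fingers": 0},
    {"dp": [0.58,3.9,0],"roll": 0,"fingers": 0},
    {"dp": [0.58,3.9,0],"roll": 0,"fingers": 0},
    {"dp": [0.58,3.9,0],"roll": 0,"fingers": 0},
    {"dp": [0.58,3.9,0],"roll": 0,"fingers": 0},
    {"dp": [0.58,3.9,0],"roll": 0,"fingers": 0},
    {"dp": [0.58,3.9,0],"roll": 0,"fingers": 0},
    {"dp": [0.58,3.9,0],"roll": 0,"fingers": 0},
    {"dp": [0.58,3.9,0],"roll": 0,"fingers": 0},
    {"dp": [0.58,3.9,0],"roll": 0,"fingers": 0},
    {"dp": [0.58,3.9,0],"roll": 0,"fingers": 0},
  ],
)

```text
time_s: 10.07
position: [426.9, -176.6, 230.8]
eef_rot: [[0.948, -0.319, -0.005], [-0.319, -0.948, 0.003], [-0.006, -0.001, -1.0]]
ft_force: [1.0, 0.0, -0.1]
grip_width: 46.8
```

Emit:
jog_arm(
  targets=[
    {"dp": [0.58,3.9,0],"roll": 0,"fingers": 0},
    {"dp": [0.58,3.9,0],"roll": 0,"fingers": 0},
    {"dp": [0.58,3.2,0],"roll": 0,"fingers": 0},
    {"dp": [0,0,0],"roll": 7.1,"fingers": 0},
    {"dp": [0,0,0],"roll": 7.1,"fingers": 0},
    {"dp": [0,0,0],"roll": 7.1,"fingers": 0},
    {"dp": [0,0,0],"roll": 7.1,"fingers": 0},
    {"dp": [0,0,0],"roll": 7.1,"fingers": 0},
    {"dp": [0,0,0],"roll": 7.1,"fingers": 0},
    {"dp": [0,0,0],"roll": 7.1,"fingers": 0},
    {"dp": [0,0,0],"roll": 7.1,"fingers": 0},
    {"dp": [0,0,0],"roll": 7.1,"fingers": 0},
  ],
)

```text
time_s: 11.07
position: [409.2, -284.4, 230.4]
eef_rot: [[0.124, -0.992, -0.005], [-0.992, -0.124, 0.004], [-0.005, 0.005, -1.0]]
ft_force: [-0.9, -0.6, 0.3]
grip_width: 46.8
```

Emit:
jog_arm(
  targets=[
    {"dp": [0,0,0],"roll": 7.1,"fingers": 0},
    {"dp": [0,0,0],"roll": 0.4,"fingers": 0},
    {"dp": [0,0,0],"roll": 0,"fingers": 0},
    {"dp": [0,0,0],"roll": 0,"fingers": 0},
  ],
)

```text
time_s: 11.4
position: [409.8, -284.9, 232.5]
eef_rot: [[0.002, -1.0, -0.003], [-1.0, -0.002, 0.002], [-0.002, 0.003, -1.0]]
ft_force: [-0.5, -0.3, -0.5]
grip_width: 47.0
```

```bash
python3 - <<'E'
from m import *
p,R=pose()
c,P,W,K=snap('wrist'); cv2.imwrite('pics/w6.png',c)
np.savez('w6.npz',c=c,P=P)
a=np.ones((480,640),bool)
near=a&(np.hypot(P[...,0]-411,P[...,1]+284)<45)
rect(P,near,46,52,'stand'); rect(P,near,52.5,58,'collar');rect(P,near,110,120,'styl top')
rect(P,a,66,74,'supply')
E
```

```text
t 11.4 p [ 409.8 -284.9  232.5] yaw -89.88 zax [-0.0026  0.0022 -1.    ] F [-0.5 -0.3 -0.5] T [ 0.05 -0.05 -0.01] w 47.0 q [-41.  -2.  84.  -0.  98.  49.]
stand 2234 c [ 412.1 -286.4] size [50.1 48.9] ang 1.0 z 49.7 mean [ 414.  -288.1   49.7]
collar 581 c [ 415.4 -284. ] size [25.8 28.4] ang 2.4 z 54.7 mean [ 417.4 -284.2   54.7]
styl top 301 c [ 414.1 -284. ] size [12.1 13. ] ang 89.4 z 114.6 mean [ 414.1 -284.   114.6]
supply 24304 c [ 535.4 -303.8] size [ 69.1 180.2] ang 3.9 z 69.8 mean [ 533.1 -301.8   69.8]
```

View pics/w6.png

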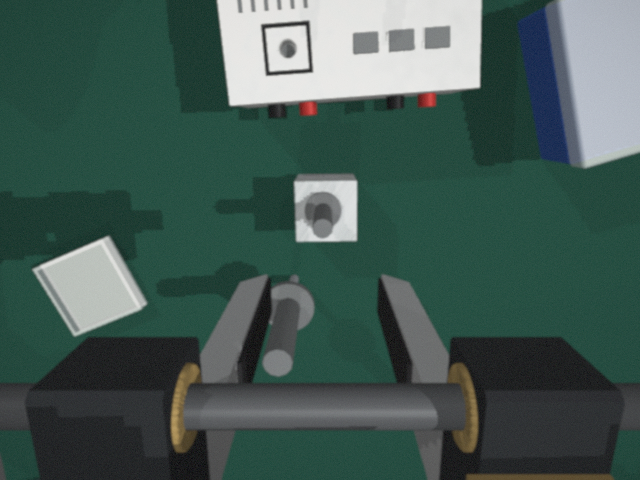

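The stylus grip's top is at about (323,228), standing in the aluminium stand. The bigger look-alike is at (280,360)–(292,290), standing free on the bench. The recess frame is at (287,48). I will grasp the one in the stand.

```bash
python3 - <<'E'
from m import *
d=np.load('w6.npz');P=d['P'];g=cv2.cvtColor(d['c'],cv2.COLOR_BGR2GRAY)
k=win(255,15,320,85)&(g<90); q=P[k]; q=q[np.isfinite(q[:,2])]
r=cv2.minAreaRect(q[:,:2].astype(np.float32)); print('frame',len(q),r,np.median(q[:,2]))
near=np.hypot(P[...,0]-327,P[...,1]+262)<45
q=P[near&(P[...,2]>20)]; print('decoy top',q[q[:,2]>np.nanmax(q[:,2])-6].mean(0))
to(414,-284,82)
E
```

```text
frame 446 ((532.8804321289062, -258.3182373046875), (32.912681579589844, 32.21965789794922), 4.150446891784668) 70.38543438037811
decoy top [ 337.13952432 -255.68941761  153.44463093]
t 11.45 p [ 409.9 -285.   233.1] yaw -89.9 zax [-0.0018  0.0016 -1.    ] F [0.2 0.1 1.1] T [0.   0.08 0.01] w 47.2 q [-41.  -2.  84.  -0.  98.  49.]
dp cm [-0.08 -0.43 15.11]
```

Emit:
jog_arm(
  targets=[
    {"dp": [-0.1,-0.45,3],"roll": 0,"fingers": 0},
    {"dp": [0,0,4],"roll": 0,"fingers": 0},
    {"dp": [0,0,4],"roll": 0,"fingers": 0},
    {"dp": [0,0,3],"roll": 0,"fingers": 0},
    {"dp": [0,0,1.1],"roll": 0,"fingers": 0},
    {"dp": [0,0,0],"roll": 0,"fingers": 0},
    {"dp": [0,0,0],"roll": 0,"fingers": 0},
  ],
  squeeze=25,
)

```text
time_s: 12.03
position: [415.2, -284.7, 84.2]
eef_rot: [[0.0, -1.0, 0.0], [-1.0, -0.0, -0.0], [0.0, -0.0, -1.0]]
ft_force: [-0.5, -0.3, 0.3]
grip_width: 47.0
```

Emit:
jog_arm(
  targets=[
    {"dp": [0,0,0],"roll": 0,"fingers": -0.6},
    {"dp": [0,0,0],"roll": 0,"fingers": -1},
    {"dp": [0,0,0],"roll": 0,"fingers": -1},
    {"dp": [0,0,0],"roll": 0,"fingers": -1},
    {"dp": [0,0,0],"roll": 0,"fingers": -1},
    {"dp": [0,0,0],"roll": 0,"fingers": -1},
    {"dp": [0,0,0],"roll": 0,"fingers": -1},
    {"dp": [0,0,0],"roll": 0,"fingers": -1},
  ],
)

```text
time_s: 12.7
position: [415.2, -284.6, 84.2]
eef_rot: [[-0.0, -1.0, 0.001], [-1.0, 0.0, -0.001], [0.001, -0.001, -1.0]]
ft_force: [-0.6, 0.6, 4.3]
grip_width: 13.8
```

```bash
python3 - <<'E'
from h import *
pose()
E
```

```text
t 12.7 p [ 415.2 -284.6   84.2] yaw -90.02 zax [ 1.e-03 -8.e-04 -1.e+00] F [-0.6  0.6  4.3] T [ 0.15  0.02 -0.01] w 13.8 q [-41.   3.  96.   0.  81.  49.]
```

Emit:
jog_arm(
  targets=[
    {"dp": [0,0,-0.5],"roll": 0,"fingers": -1},
    {"dp": [0,0,-1.5],"roll": 0,"fingers": -1},
    {"dp": [0,0,-2.5],"roll": 0,"fingers": -1},
    {"dp": [0,0,-3],"roll": 0,"fingers": -1},
    {"dp": [0,0,-2.5],"roll": 0,"fingers": -1},
    {"dp": [-0.7,-3,0],"roll": 0,"fingers": -1},
    {"dp": [-0.7,-3,0],"roll": 0,"fingers": -1},
    {"dp": [-0.7,-3,0],"roll": 0,"fingers": -1},
    {"dp": [-0.6,-2.7,0],"roll": 0,"fingers": -1},
    {"dp": [0,0,0],"roll": 0,"fingers": -1},
    {"dp": [0,0,0],"roll": 0,"fingers": -1},
    {"dp": [0,0,0],"roll": 0,"fingers": -1},
  ],
)

```text
time_s: 13.7
position: [531.1, -257.4, 182.9]
eef_rot: [[-0.0, -1.0, -0.002], [-1.0, 0.0, 0.0], [-0.0, 0.002, -1.0]]
ft_force: [-0.1, 0.5, -0.5]
grip_width: 13.7
```

```bash
python3 - <<'E'
from m import *
p,R=pose()
c,P,W,K=snap('wrist'); cv2.imwrite('pics/w7.png',c); np.savez('w7.npz',c=c,P=P,W=W,K=K)
a=np.ones((480,640),bool)
rect(P,a,66,74,'supply')
Q=(P-p)@R
n=a&(np.hypot(Q[...,0],Q[...,1])<25)
rect(Q,n,26,33,'collar tool'); rect(Q,n,35,80,'tip tool'); rect(Q,n,-40,-25,'top tool')
E
```

```text
t 13.7 p [ 531.1 -257.4  182.9] yaw -90.02 zax [-1.8e-03  3.0e-04 -1.0e+00] F [-0.1  0.5 -0.5] T [0.03 0.03 0.02] w 13.7 q [-31.  11.  76.  -0.  93.  59.]
supply 53821 c [ 565.6 -301.8] size [129.9 180.1] ang 4.0 z 69.9 mean [ 571.7 -303.5   70. ]
collar tool 1019 c [ 1.4 -6.9] size [28.1 13.7] ang 7.7 z 29.6 mean [ 0.7 -7.4 29.5]
tip tool 2 c [ 0.9 -1.5] size [0.7 0. ] ang -148.2 z 76.4 mean [ 0.9 -1.5 76.4]
top tool 2730 c [ 0.4 -0.7] size [37.9 17.7] ang 0.1 z -30.6 mean [  0.4  -4.2 -31.7]
```

View pics/w7.png

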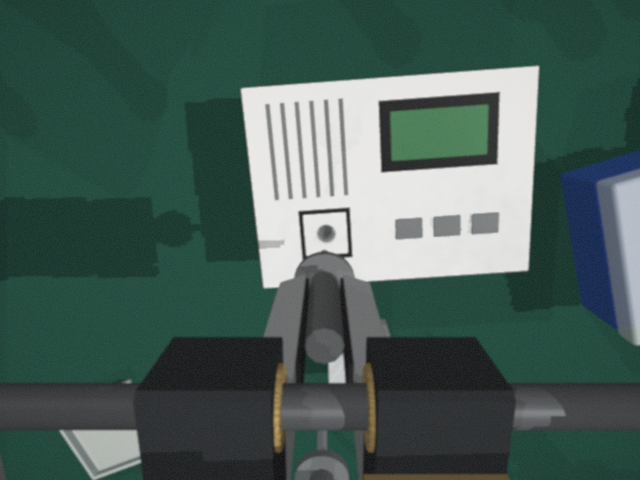

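```bash
python3 - <<'E'
from m import *
d=np.load('w7.npz');P=d['P'];g=cv2.cvtColor(d['c'],cv2.COLOR_BGR2GRAY)
k=win(294,202,357,250)&(g<70)
q=P[k]; q=q[np.isfinite(q[:,2])]; print('frame',len(q),cv2.minAreaRect(q[:,:2].astype(np.float32)),np.median(q[:,2]))
k=win(312,220,342,246)&(g<190); m=P[k]; m=m[np.isfinite(m[:,2])]
print('recess',len(m),cv2.minAreaRect(m[:,:2].astype(np.float32)),np.percentile(m[:,2],[5,50,95]))
v,u=np.nonzero(k); print(u.mean(),v.mean(),np.ptp(u),np.ptp(v))
W,K=d['W'],d['K']
r=W[:3,:3]@np.linalg.inv(K)@[(u.min()+u.max())/2,(v.min()+v.max())/2,1]; t=(70-W[2,3])/r[2]; print(W[:3,3]+t*r)
cv2.imwrite('pics/c7.png',cv2.resize(d['c'][190:370,250:400],None,fx=4,fy=4*.8,interpolation=2))
E
```

```text
frame 195 ((535.3290405273438, -258.10302734375), (27.70357322692871, 32.33259582519531), 2.8198108673095703) 70.56515732931126
recess 265 ((532.5589599609375, -258.703125), (12.08289623260498, 11.915472030639648), 88.896484375) [55.29456406 61.77334587 68.77720527]
325.70566037735847 233.24150943396228 18 17
[ 532.98299439 -258.7383181    70.        ]
```

View pics/c7.png

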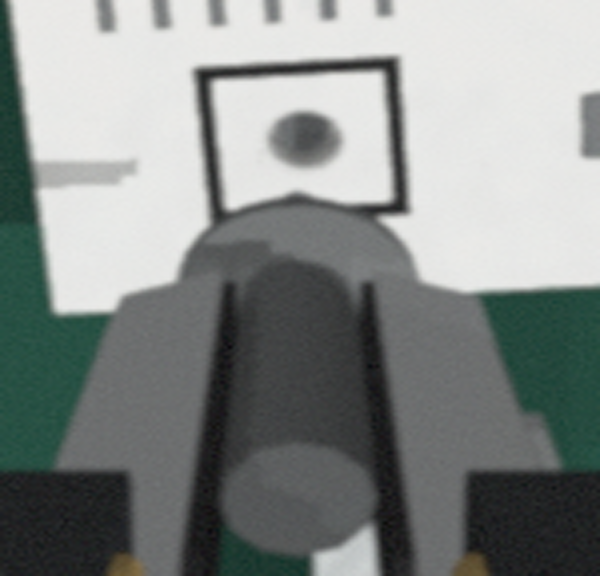

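The recess is centred at about (532.7, -258.7), seen at pixel (326,233). From its collar and tip edge, the stylus axis is near (529.8, -258), so I shift 2.9 mm in x and 0.7 mm in y and then descend.

Emit:
jog_arm(
  targets=[
    {"dp": [0.07,-0.29,0],"roll": 0,"fingers": -1},
    {"dp": [0,0,1.2],"roll": 0,"fingers": -1},
    {"dp": [0,0,1.2],"roll": 0,"fingers": -1},
    {"dp": [0,0,0.4],"roll": 0,"fingers": -1},
    {"dp": [0,0,0],"roll": 0,"fingers": -1},
    {"dp": [0,0,0],"roll": 0,"fingers": -1},
    {"dp": [0,0,0],"roll": 0,"fingers": -1},
  ],
)

```text
time_s: 14.33
position: [534.7, -258.2, 155.6]
eef_rot: [[-0.0, -1.0, 0.0], [-1.0, 0.0, -0.0], [0.0, -0.0, -1.0]]
ft_force: [-0.1, -0.1, -0.8]
grip_width: 13.1
```

```bash
python3 - <<'E'
from m import *
p,R=pose(); to(532.7+1.3,-258.7+.6,p[2])
c,P,W,K=snap('scene'); 
def px(X):
    q=K@(np.linalg.inv(W)@np.r_[X,1])[:3]; return q[:2]/q[2]
u,v=px([532.7,-258.7,70]); print(u,v, px([532.7,-258.7,p[2]-79.2]))
u0,v0=int(u)-60,int(v)-90
cv2.imwrite('pics/s2.png',cv2.resize(c[v0:v0+140,u0:u0+120],None,fx=4,fy=4,interpolation=2))
print(u0,v0)
E
```

```text
t 14.33 p [ 534.7 -258.2  155.6] yaw -90.03 zax [ 2.e-04 -2.e-04 -1.e+00] F [-0.1 -0.1 -0.8] T [-0.01  0.05 -0.01] w 13.1 q [-31.  12.  78.  -0.  90.  59.]
t 14.33 p [ 534.7 -258.2  155.6] yaw -90.03 zax [ 2.e-04 -2.e-04 -1.e+00] F [-0.1 -0.1 -0.8] T [-0.01  0.05 -0.01] w 13.1 q [-31.  12.  78.  -0.  90.  59.]
dp cm [-0.01  0.07 -0.  ]
260.74201930826774 341.67015062415146 [260.47781508 339.29966354]
200 251
```

View pics/s2.png

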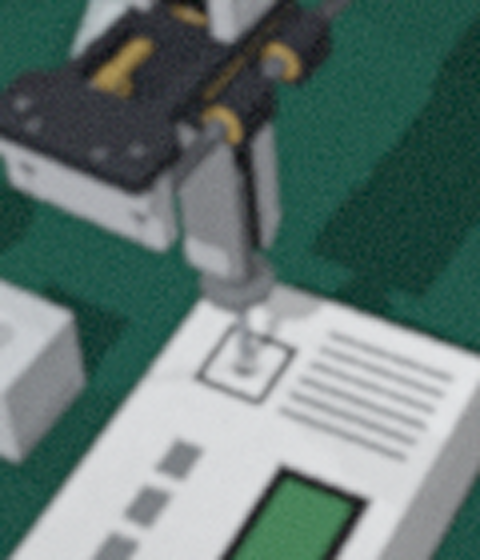

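The tip is directly over the recess: the tip ends at crop (248,358), the recess centre is (245,368), and the offset expected from its remaining height is about 10 px.

Emit:
jog_arm(
  targets=[
    {"dp": [0,0.07,0],"roll": 0,"fingers": -1},
    {"dp": [0,0,0.4],"roll": 0,"fingers": -1},
    {"dp": [0,0,0.3],"roll": 0,"fingers": -1},
    {"dp": [0,0,0.3],"roll": 0,"fingers": -1},
    {"dp": [0,0,0],"roll": 0,"fingers": -1},
    {"dp": [0,0,0],"roll": 0,"fingers": -1},
  ],
  squeeze=35,
)

```text
time_s: 14.88
position: [533.8, -257.9, 145.0]
eef_rot: [[-0.0, -1.0, -0.001], [-1.0, 0.0, 0.0], [-0.0, 0.001, -1.0]]
ft_force: [0.7, -0.0, -1.2]
grip_width: 13.3
```

Tip z is 65.8, it is inside the recess, and there is no force. Now the press: 62 to 58 mm, with some to spare.

Emit:
jog_arm(
  targets=[
    {"dp": [0,0,0.3],"roll": 0,"fingers": -1},
    {"dp": [0,0,0.2],"roll": 0,"fingers": -1},
    {"dp": [0,0,0.15],"roll": 0,"fingers": -1},
    {"dp": [0,0,0.15],"roll": 0,"fingers": -1},
    {"dp": [0,0,0],"roll": 0,"fingers": -1},
    {"dp": [0,0,0],"roll": 0,"fingers": -1},
    {"dp": [0,0,0],"roll": 0,"fingers": -1},
  ],
)

```text
time_s: 15.47
position: [534.3, -258.2, 138.2]
eef_rot: [[-0.0, -1.0, 0.001], [-1.0, 0.0, -0.001], [0.001, -0.001, -1.0]]
ft_force: [-0.9, 0.5, 4.0]
grip_width: 13.7
```

```bash
python3 - <<'E'
from h import *
pose()
E
```

```text
t 15.47 p [ 534.3 -258.2  138.2] yaw -90.02 zax [ 1.e-03 -6.e-04 -1.e+00] F [-0.9  0.5  4. ] T [ 0.09  0.13 -0.05] w 13.7 q [-31.  12.  80.  -0.  88.  59.]
```

Emit:
jog_arm(
  targets=[
    {"dp": [0,0,0.1],"roll": 0,"fingers": -1},
    {"dp": [0,0,0.1],"roll": 0,"fingers": -1},
    {"dp": [0,0,0.1],"roll": 0,"fingers": -1},
    {"dp": [0,0,0],"roll": 0,"fingers": -1},
    {"dp": [0,0,0],"roll": 0,"fingers": -1},
    {"dp": [0,0,0],"roll": 0,"fingers": -1},
  ],
)

```text
time_s: 15.97
position: [534.5, -258.3, 136.9]
eef_rot: [[-0.0, -1.0, 0.002], [-1.0, 0.0, -0.001], [0.001, -0.002, -1.0]]
ft_force: [-1.2, 1.3, 10.3]
grip_width: 13.6
```

```bash
python3 - <<'E'
from h import *
pose()
E
```

```text
t 15.97 p [ 534.5 -258.3  136.9] yaw -90.02 zax [ 0.0022 -0.0013 -1.    ] F [-1.2  1.3 10.3] T [ 0.43  0.58 -0.01] w 13.6 q [-31.  12.  80.   0.  88.  59.]
```

Bottomed out at 10 N with the tip at 57.7 mm, so the button is fully in. Lifting out and returning to the stand.

Emit:
jog_arm(
  targets=[
    {"dp": [0,0,-0.6],"roll": 0,"fingers": -1},
    {"dp": [0,0,-1],"roll": 0,"fingers": -1},
    {"dp": [0,0,-1.5],"roll": 0,"fingers": -1},
    {"dp": [0,0,-1.5],"roll": 0,"fingers": -1},
    {"dp": [0,0,0],"roll": 0,"fingers": -1},
    {"dp": [0.67,3,0],"roll": 0,"fingers": -1},
    {"dp": [0.67,3,0],"roll": 0,"fingers": -1},
    {"dp": [0.67,3,0],"roll": 0,"fingers": -1},
    {"dp": [0.66,2.9,0],"roll": 0,"fingers": -1},
    {"dp": [0,0,0],"roll": 0,"fingers": -1},
    {"dp": [0,0,0],"roll": 0,"fingers": -1},
    {"dp": [0,0,0],"roll": 0,"fingers": -1},
  ],
)

```text
time_s: 16.97
position: [415.3, -284.6, 179.9]
eef_rot: [[-0.001, -1.0, 0.0], [-1.0, 0.001, 0.001], [-0.001, -0.0, -1.0]]
ft_force: [-0.3, 0.0, -0.2]
grip_width: 13.6
```

```bash
python3 - <<'E'
from m import *
p,R=pose(); to(414.5,-284.8,85)
c,P,W,K=snap('wrist'); cv2.imwrite('pics/w8.png',c[100:400,170:470])
a=np.ones((480,640),bool)
rect(P,a&(np.hypot(P[...,0]-412,P[...,1]+286)<45),46,53,'stand')
Q=(P-p)@R; n=a&(np.hypot(Q[...,0],Q[...,1])<25)
rect(Q,n,26,33,'collar tool'); rect(Q,n,-40,-25,'top tool'); rect(Q,n,35,85,'tip tool')
E
```

```text
t 16.97 p [ 415.3 -284.6  179.9] yaw -90.04 zax [ 1.e-04  6.e-04 -1.e+00] F [-0.3  0.  -0.2] T [0.01 0.03 0.01] w 13.6 q [-41.  -0.  89.   0.  92.  49.]
t 16.97 p [ 415.3 -284.6  179.9] yaw -90.04 zax [ 1.e-04  6.e-04 -1.e+00] F [-0.3  0.  -0.2] T [0.01 0.03 0.01] w 13.6 q [-41.  -0.  89.   0.  92.  49.]
dp cm [0.02 0.08 9.49]
stand 3556 c [ 412.3 -286.3] size [50. 49.] ang 0.9 z 49.7 mean [ 416.7 -286.8   49.7]
collar tool 1016 c [ 1.3 -7.1] size [28.1 13.6] ang 6.7 z 29.5 mean [ 0.8 -7.4 29.5]
top tool 2719 c [ 0.6 -0.4] size [18.5 37.6] ang 89.6 z -30.7 mean [  0.4  -4.1 -31.8]
tip tool 2 c [ 0.9 -1.6] size [0.6 0. ] ang -160.1 z 75.9 mean [ 0.9 -1.6 75.9]
```

View pics/w8.png

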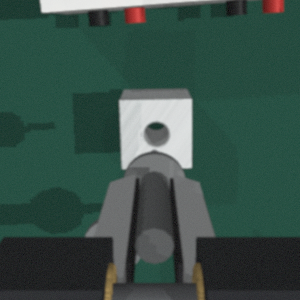

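The stylus has not moved in the grip. The stand's hole is visible at crop (156,132), its centre near (412.3, -286). I will make a small correction and lower.

Emit:
jog_arm(
  targets=[
    {"dp": [0.06,0.14,2],"roll": 0,"fingers": -1},
    {"dp": [0,0,2],"roll": 0,"fingers": -1},
    {"dp": [0,0,1],"roll": 0,"fingers": -1},
    {"dp": [0,0,0],"roll": 0,"fingers": -1},
    {"dp": [0,0,1],"roll": 0,"fingers": -1},
    {"dp": [0,0,1],"roll": 0,"fingers": -1},
    {"dp": [0,0,1],"roll": 0,"fingers": -1},
    {"dp": [0,0,1],"roll": 0,"fingers": -1},
    {"dp": [0,0,0],"roll": 0,"fingers": -1},
    {"dp": [0,0,0],"roll": 0,"fingers": -1},
    {"dp": [0,0,0],"roll": 0,"fingers": -1},
  ],
)

```text
time_s: 17.93
position: [413.8, -285.6, 90.8]
eef_rot: [[-0.0, -1.0, 0.0], [-1.0, 0.0, -0.0], [0.0, -0.0, -1.0]]
ft_force: [-0.3, -0.4, -0.4]
grip_width: 13.3
```

```bash
python3 - <<'E'
from h import *
pose()
E
```

```text
t 17.93 p [ 413.8 -285.6   90.8] yaw -90.03 zax [ 5.e-04 -4.e-04 -1.e+00] F [-0.3 -0.4 -0.4] T [ 0.03 -0.   -0.  ] w 13.3 q [-41.   3.  96.  -0.  81.  49.]
```

Emit:
jog_arm(
  targets=[
    {"dp": [0,0,0.4],"roll": 0,"fingers": -1},
    {"dp": [0,0,0.2],"roll": 0,"fingers": -1},
    {"dp": [0,0,0],"roll": 0,"fingers": -1},
    {"dp": [0,0,0],"roll": 0,"fingers": -1},
    {"dp": [0,0,0],"roll": 0,"fingers": -0.4},
    {"dp": [0,0,0],"roll": 0,"fingers": -0.2},
    {"dp": [0,0,0],"roll": 0,"fingers": 0},
    {"dp": [0,0,0],"roll": 0,"fingers": 0},
    {"dp": [0,0,0],"roll": 0,"fingers": 0},
    {"dp": [0,0,0],"roll": 0,"fingers": 0},
    {"dp": [0,0,0],"roll": 0,"fingers": 0},
  ],
)

```text
time_s: 18.85
position: [413.6, -285.4, 84.5]
eef_rot: [[-0.0, -1.0, 0.0], [-1.0, 0.0, -0.0], [0.0, -0.0, -1.0]]
ft_force: [-0.6, 0.1, 0.5]
grip_width: 47.0
```

Emit:
jog_arm(
  targets=[
    {"dp": [0,0,-1],"roll": 0,"fingers": 0},
    {"dp": [0,0,-2.5],"roll": 0,"fingers": 0},
    {"dp": [0,0,-4],"roll": 0,"fingers": 0},
    {"dp": [0,0,-4],"roll": 0,"fingers": 0},
    {"dp": [0,0,-3.5],"roll": 0,"fingers": 0},
    {"dp": [0,0,0],"roll": 0,"fingers": 0},
    {"dp": [0,0,0],"roll": 0,"fingers": 0},
    {"dp": [0,0,0],"roll": 0,"fingers": 0},
    {"dp": [0,0,0],"roll": 0,"fingers": 0},
    {"dp": [0,0,0],"roll": 0,"fingers": 0},
  ],
)

```text
time_s: 19.68
position: [412.9, -284.7, 232.3]
eef_rot: [[-0.0, -1.0, -0.003], [-1.0, 0.0, 0.003], [-0.003, 0.003, -1.0]]
ft_force: [0.6, -0.2, 0.2]
grip_width: 46.9
```

```bash
python3 - <<'E'
from m import *
p,R=pose()
c,P,W,K=snap('wrist')
a=np.ones((480,640),bool); near=a&(np.hypot(P[...,0]-412,P[...,1]+286)<45)
rect(P,near,46,52,'stand'); rect(P,near,52.5,58,'collar');rect(P,near,110,120,'styl top')
t,P,W,K=snap('top')
rect(P,win(150,180,245,300),58,75,'lid'); rect(P,win(150,180,245,300),7,17,'base')
cv2.imwrite('pics/end.png',np.hstack([cv2.resize(t[100:400,100:500],(400,300)),cv2.resize(c[100:400,170:570],(400,300))]))
E
```

```text
t 19.68 p [ 412.9 -284.7  232.3] yaw -90.02 zax [-0.0031  0.0026 -1.    ] F [ 0.6 -0.2  0.2] T [-0.03 -0.01  0.07] w 46.9 q [-41.  -1.  83.  -0.  98.  49.]
stand 2208 c [ 412.3 -286.3] size [49.7 48.8] ang 0.9 z 49.7 mean [ 415.2 -286.5   49.7]
collar 578 c [ 413.8 -286.4] size [28.4 25.6] ang 89.3 z 54.7 mean [ 415.8 -286.3   54.7]
styl top 308 c [ 412.4 -286.1] size [12.7 13.4] ang 76.4 z 114.6 mean [ 412.6 -286.1  114.6]
lid 3026 c [510.7 291.7] size [ 99.4 148.5] ang 71.7 z 65.6 mean [509.6 290.8  65.5]
base 1293 c [514.1 289.6] size [117.2 198.4] ang 71.7 z 11.4 mean [516.3 269.2  11.4]
```

View pics/end.png

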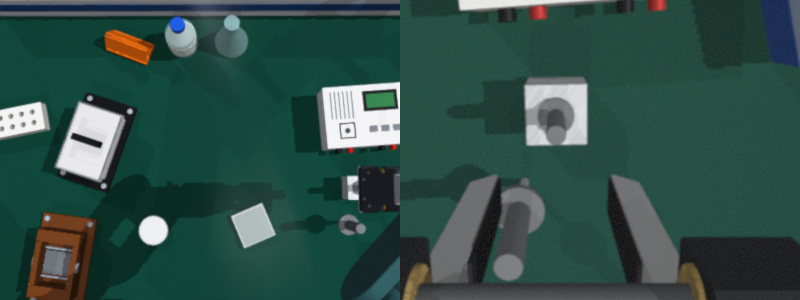

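The lid is down square on the tank, the stylus is upright in the stand, and the flask and bottle are standing.

```bash
python3 -c "
from cell import bot
print(bot.hand_in())"
```

```text
the job is handed in; nothing more can be done
None
```

I handed the job in at about 20 s of the 59 s. The hand-in gives no verdict, so these are my own last checks:

- **Lid:** it sits fully down over the clips. The plate top measured 65.6–65.8 mm (66 expected), and the press stopped dead under about 14 N. It lies parallel to the base (71.7° for both) and within about 4 mm of its middle.
- **Lid tilt:** one fit, taken while the arm was still settling, gave about 0.016 rad. That is within the 0.03 limit, and I did not repeat it.
- **Start button:** I pressed it with the stylus until it bottomed out, with the tip at about 57.7 mm and about 10 N. I took full travel from that height and force because the joint itself cannot be read. I also did not measure that the button had sprung back out after the stylus was lifted.
- **Stylus:** it is back upright in its stand. The collar is at 54.7 mm, the grip top at 114.6 mm, and the axis is within about 1 mm of the stand's centre.
- **Surroundings:** the flask and bottle are still standing, and the open gripper was clear above the stand.

No check failed. The only disagreement was a few millimetres between positions from the top camera and the close wrist camera, and I used the wrist values.

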